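# Pack the deburring kit tray

### The arm

A 7-joint arm with a two-finger parallel gripper is mounted at the origin on the work surface. World frame = base frame: x ahead of the robot, y to its left, z up, the work surface at z = 0. Lengths are in m, angles in rad, forces in N, time in s.
With the tool pointing down it reaches from about 0.425 to 0.925 m from the base axis. Payload 6.8 kg.
Tool frame: the origin (TCP) lies on the centre line of the jaws, within the pads' length; the fingertips stand 11 mm ahead of it and the grasp point (between the pads) lies 8 mm behind it; z points along the fingers, y is the line along which they close (so a half turn about z gives the same grasp; the last joint's range is limited). The gripper opens to 85 mm and grips with 20 to 120 N. Pads are 22 mm wide; open, the fingers measure 114 mm over their backs; the gripper's body (76 mm by 85 mm) begins 54 mm behind the grasp point. The pads swing forward as they close: fully open they stand 13 mm farther back than shut.
Start: joints at [-1.457, 0.477, 0.022, 1.555, -0.011, 1.109, -0.083], TCP at [0.148, 0.658, 0.242] pointing down, gripper open.
Joint ranges: [-2.96, 2.96], [-0.34, 2.1], [-1.41, 1.46], [0.24, 2.44], [-1.37, 4.51], [0.17, 1.92], [-2.96, 2.96]. Speed limits (rad/s): [2.39, 2.39, 3.14, 3.14, 3.14, 3.14, 3.14].

### API

Orientations are given as [roll, pitch, yaw] about the fixed x, y, z axes, in that order (R = Rz(yaw) Ry(pitch) Rx(roll)).
In Python, from plant import get_obs, capture, get_calibration, hand_in gives the robot as it stands. The module is installed in compiled form; this text tells all that it offers.
- The arm moves only by the tool drive_tool, never from a script. Its argument "moves" is a list of rows, each a list of 7 numbers: the turn, a rotation vector about the tool's x, y, z in degrees, then the shift along the tool's x, y, z in m, then the opening, from -1 (shut) to 1 (fully open). A call has 1 to 8 rows; each row is the pose to reach, as a shift and turn from the pose commanded when the call began, along the tool's axes at that moment; what a row does not reach only later rows make up. A row lasts 1/8 s, in which the tool goes at most 62.5 mm and 10.7 degrees, less where a joint would pass 70% of its speed; a pose out of reach is approached as far as the arm can. A call with a gripper value outside its range is refused whole. The fingers move at their own pace and stop on an object; the grip force is fixed at half the most. Time passes only in rows, so rows that repeat a pose let the fingers close. It gives the time, the measured TCP pose, the force, the opening and the grip force at its end, in the units of the state.
- get_obs(): the state, without advancing time (a new reading comes with each control period).
- capture(name): name is "side" or "top" or "wrist"; returns the picture (384x512x3 uint8, red, green, blue); there is no depth.
- get_calibration(name): a dict with "intrinsics" (3x3 intrinsics, pixels), "extrinsics" (4x4, takes a point from world to camera coordinates). Camera axes: x right, y up, looking along -z (the intrinsics and any distortion apply to the point x, -y, -z); pixel columns grow to the right and rows downward; lengths in m; the calibration is good to about 2 mm. The wrist camera is an equidistant fisheye: a pixel r from the principal point sees the ray r / f radians off the axis. A picture is of the moment at which its call begins: read the wrist's pose just before it. get_calibration takes no time and is no camera call; for the wrist camera it gives the pose at the moment of the call.
- hand_in(): hands the job in; it is judged then, once.
The state is a dict: "time": time; "q": joint angles; "joint_velocities": joint speeds; "tau": joint torques, N m; "ee_pos": TCP position; "tcp_rot": TCP orientation; "contact_force": force on the tool from outside, world axes, zero at the start; "ft_torque": the same for the moment, N m; "grip_width": opening from 0.0 (shut) to 1.0 (fully open); "grasp_force": force on a finger pad.
Only numpy, scipy, OpenCV 4.12 (cv2) and the standard library are available. Lean on these libraries where they do the work, as an engineer would, in place of code of your own. Each camera call takes 0.05 s, during which the arm holds its last target. There are 200 camera calls.

### The job

Pack the kit tray: lay the blue brush flat in the blue compartment, the red scraper flat in the red one and the aluminium bracket flat in the plain middle one, each the way round that its compartment is shaped for. Once the bracket lies in place and is let go, take the yellow-headed pin out of the aluminium block and push it down through the bracket's hole into the tray until its head sits on the bracket. Set things down rather than dropping them, and do not shift or tip the other things on the bench.

Things in the scene. Friction and masses are not known exactly. Their poses are not given: they have to be found in the camera images.
- tray: Fixed grey tray 200 (x) x 260 (y) mm, floor 30 mm above the bench, black walls 5 mm thick, 10 mm high. Origin: under its centre, at bench level. Three T-shaped compartments along x, 4 mm play all round. A part lies right with its x along tray +x and its origin on its slot point. Walls only round the wide end and the last 30 mm of the narrow end; at the slot points the sides are open for fingers
- brush_slot (a point): Blue compartment (tray y=+85 mm, wide end towards +x): point on its floor where the brush's origin belongs; axes as the tray
- brush_slot_head (a point): Point on the floor of the blue compartment, in its wide end, 85 mm along tray +x from brush_slot; brush_head belongs over it
- scraper_slot (a point): Red compartment (tray y=-85 mm, wide end towards +x): point on its floor where the scraper's origin belongs; axes as the tray
- scraper_slot_head (a point): Point on the floor of the red compartment, in its wide end, 85 mm along tray +x from scraper_slot; scraper_head belongs over it
- bracket_slot (a point): Plain grey middle compartment (wide end towards tray -x): point on its floor, at the tray's centre, where the bracket's origin belongs; axes as the tray
- pin_slot (a point): Centre of the mouth of the 22 mm through hole in the floor of the middle compartment, 42 mm along tray +x from bracket_slot; the tray is 30 mm thick here
- brush: Loose deburring brush, 110 g, 170 mm long, 18 mm high, lying flat. Blue handle 24 mm wide from x=-60 to +45 mm, then steel ferrule (50 mm wide, to x=+70) and brass-coloured bristles (46 mm wide, to x=+110). Origin: on its underside at the grip point on the handle, 60 mm from the handle's end; x points to the bristles, z up
- brush_head (a point): Point on the underside of the brush at x=+85 mm, in the head
- scraper: Loose scraper, 130 g, 170 mm long, lying flat. Red handle 26 mm wide, 18 mm high from x=-60 to +40 mm, then a steel blade 60 mm wide, 4 mm thick, from x=+40 to +110 mm. Origin: on its underside at the grip point on the handle, 60 mm from the handle's end; x points to the blade, z up
- scraper_head (a point): Point on the underside of the scraper at x=+85 mm, in the blade
- bracket: Loose flat T-shaped aluminium bracket, 120 g, 120 mm long, 12 mm thick, lying flat. Crossbar 64 mm wide from x=-60 to -30 mm; stem 36 mm wide from x=-30 to +60 mm with a 14 mm hole at x=+42 mm. Origin: on its underside midway along it, the grip point on the stem; x points to the hole end, z up
- bracket_hole (a point): Centre of the bracket's 14 mm hole at its upper face (12 mm above the underside), x=+42 mm
- pin: Loose locking pin, 50 g, 74 mm long, standing upright in pin_block. Steel shank 10 mm thick, 40 mm long, tapered tip; yellow round head 28 mm thick, 34 mm high above it. Origin: at the tip, on the axis; z up to the head (shoulder z=40, top z=74 mm). Home in the tray, the shoulder rests on the bracket, tip 2 mm above the bench
- pin_block: Fixed aluminium block 70 x 70 x 50 mm high with a 14 mm hole 45 mm deep in the middle of its top; the pin's shoulder rests on its top at the start, tip 10 mm above the bench. Origin: under its centre
- tape: Bystander: roll of tape lying flat, 90 mm across, 22 mm high. Origin: centre of its underside
- marker: Bystander: black and grey marker pen, about 125 mm long, 16 mm thick. Origin: underside, near its middle
- calliper: Bystander: steel calliper lying flat, 190 mm long. Origin: underside, middle of the beam
- sample_block: Bystander: loose aluminium block, 50 mm cube. Origin: centre of its underside
- oil_bottle: Bystander: white bottle with red cap, 52 mm thick, 140 mm high. Origin: centre of its underside
- bit_cup: Bystander: grey cup, 72 mm across, 85 mm high. Origin: centre of its underside
There are look-alikes about, which are no part of the job. What is shaped like the pin_block but pink is not meant.

How it is judged:
On the way, in this order (a step that is already met when the one before it is completed fails the run):
1. the bracket lies flat in the middle compartment, let go (horizontal distance between bracket and bracket_slot below 0.011 m and horizontal distance between bracket_hole and pin_slot below 0.011 m and z of bracket in the frame of tray between 0.025 and 0.0335 m and angle between bracket's own z axis and vertical below 0.08 rad and contact force between bracket and the fingers below 0.3 N), for 0.2 s.
2. the pin is fully home through the bracket's hole (horizontal distance between bracket and bracket_slot below 0.011 m and horizontal distance between bracket_hole and pin_slot below 0.011 m and z of bracket in the frame of tray between 0.025 and 0.0335 m and angle between bracket's own z axis and vertical below 0.08 rad and horizontal distance between pin and bracket_hole below 0.006 m and z of pin in the frame of tray below 0.006 m and angle between pin's own z axis and vertical below 0.12 rad), for 0.2 s.
At the end, for the whole second after the job is handed in: Brush, scraper and bracket lie in their compartments the right way round: both ends within 11 mm, within 3.5 mm of the tray floor, tilt under 0.08 rad; the pin is within 6 mm of the bracket hole's centre, within 0.12 rad of upright, tip under 6 mm above the bench (home: 2); all at rest (all of step 2 and horizontal distance between brush and brush_slot below 0.011 m and horizontal distance between brush_head and brush_slot_head below 0.011 m and z of brush in the frame of tray between 0.025 and 0.0335 m and angle between each of brush, scraper's own z axis and vertical below 0.08 rad and horizontal distance between scraper and scraper_slot below 0.011 m and horizontal distance between scraper_head and scraper_slot_head below 0.011 m and z of scraper in the frame of tray between 0.025 and 0.0335 m and linear speed of each of brush, scraper, bracket, pin below 0.03 m/s); the robot touches nothing.
It fails at once if a bystander is moved more than 30 mm or tipped (distance of any of tape, marker, calliper, sample_block, oil_bottle, bit_cup from where it was at the start of the episode above 0.03 m or angle between any of tape, marker, calliper, sample_block, oil_bottle, bit_cup's own z axis and vertical above 0.5 rad).
It fails at once if the brush, scraper, bracket or pin is dropped (falls out of the fingers faster than 0.8 m/s, a drop of over 30 mm) ((linear speed of brush above 0.8 m/s and contact force between brush and the fingers below 0.1 N) or (linear speed of scraper above 0.8 m/s and contact force between scraper and the fingers below 0.1 N) or (linear speed of bracket above 0.8 m/s and contact force between bracket and the fingers below 0.1 N) or (linear speed of pin above 0.8 m/s and contact force between pin and the fingers below 0.1 N)).
It also fails if it takes over 72 s, if anything falls off the work surface, if the arm or the gripper's body presses on something with over 40 N, if the wrist force passes 120 N, or if a joint passes its speed limit or range.

## Working session

There is one attempt and no reset: what is moved stays moved. The work goes in short steps, Python scripts to look and compute and a tool call to move; the robot and the scene stay as the last step left them, time stands still between calls to the robot, and variables do not carry over. Pictures are saved under pics/ and viewed, at most 10 in all, crops included, and the job is handed in when it is done.

Besides the shell and the picture viewer there is one more tool, called after ">>>" by a JSON object that holds its "op" and its "data". drive_tool: Moves the arm, as the interface text tells. Its arguments: {"type":"object","properties":{"moves":{"type":"array","items":{"type":"array","items":{"type":"number"}}}},"required":["moves"]}

```bash
mkdir -p pics; ls; python3 - <<'E'
from plant import *
import cv2,numpy as np
o=get_obs();print({k:np.round(v,3).tolist() for k,v in o.items()})
for n in("top","side"):
    c=get_calibration(n);print(n,{k:np.round(v,4).tolist() if not isinstance(v,str) else v for k,v in c.items()})
    im=capture(n);np.save(f"pics/{n}0.npy",im);cv2.imwrite(f"pics/{n}0.png",cv2.resize(im[:,:,::-1],(800,600),interpolation=cv2.INTER_CUBIC))
E
```

```text
pics
{'time': 0.0, 'q': [-1.457, 0.478, 0.022, 1.556, -0.012, 1.109, -0.083], 'joint_velocities': [0.001, -0.0, 0.003, 0.002, -0.001, -0.0, -0.001], 'tau': [-0.0, -59.644, 1.608, -28.12, 0.012, 0.009, -0.0], 'ee_pos': [0.148, 0.658, 0.241], 'tcp_rot': [-3.14, 0.0, 2.92], 'contact_force': [-0.364, 0.693, 0.961], 'ft_torque': [-0.021, -0.049, 0.049], 'grasp_force': 0.0, 'grip_width': 1.001}
top {'intrinsics': [[375.8839, 0.0, 251.8352], [0.0, 375.8839, 197.0816], [0.0, 0.0, 1.0]], 'extrinsics': [[0.0045, -0.9997, 0.026, -0.0748], [0.987, 0.0086, 0.1605, -0.5579], [-0.1606, 0.0249, 0.9867, -1.1355], [0.0, 0.0, 0.0, 1.0]]}
side {'intrinsics': [[413.1299, 0.0, 258.517], [0.0, 413.1299, 193.4379], [0.0, 0.0, 1.0]], 'extrinsics': [[0.6929, -0.721, 0.0082, -0.4353], [0.3764, 0.3714, 0.8488, -0.231], [-0.615, -0.585, 0.5287, -0.8766], [0.0, 0.0, 0.0, 1.0]]}
```

View pics/top0.png

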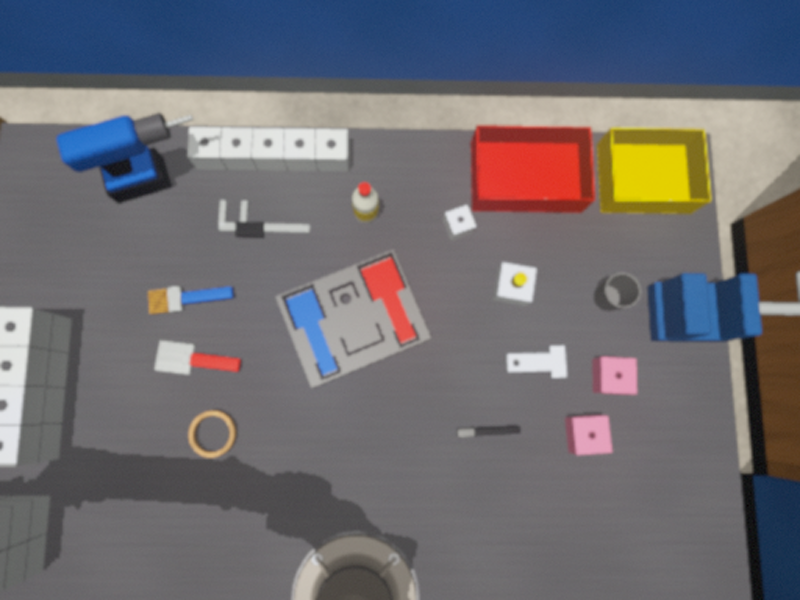

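View pics/side0.png

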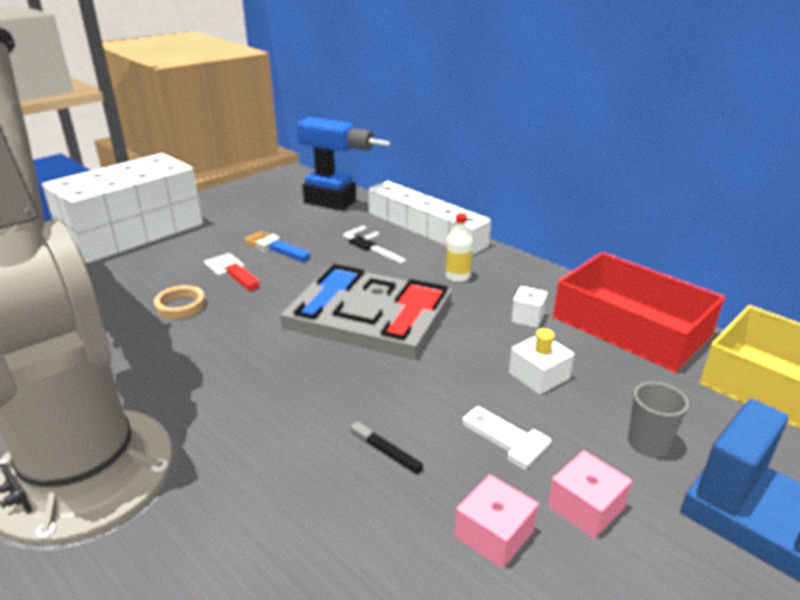

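Top view (800x600): brush is at (190,298) with its head to the left, and scraper at (200,360). The bracket is at (537,362) with its hole to the left. The pin stands on the white block at (518,281), and the tray is at (352,317).

Possible mix-ups:
- **Pin block:** (518,281) carries the yellow pin, so I choose it. I reject the pink blocks at (615,375) and (592,435), the small sample block at (460,220) and the white fixed cubes at (270,148) and (15,385).
- **Brush and scraper:** the blue drill at (105,150), blue vice (705,305) and red bin (533,168) are not them.
- **Bracket:** the calliper at (265,228) is not it.

```bash
cat > h.py <<'E'
import numpy as np,cv2
from plant import *
def ray(cal,px):
    K=np.array(cal["intrinsics"]);E=np.array(cal["extrinsics"]);px=np.atleast_2d(px).astype(float)
    d=np.c_[(px[:,0]-K[0,2])/K[0,0],(px[:,1]-K[1,2])/K[1,1],np.ones(len(px))]
    return -E[:3,:3].T@E[:3,3],d
def onplane(cal,px,z,fish=False):
    c,d=ray(cal,px)
    if fish:
        r=np.hypot(d[:,0],d[:,1])+1e-12; s=np.sin(r)/r
        d=np.c_[d[:,0]*s,d[:,1]*s,np.cos(r)]
    w=(d*[1,-1,-1])@np.array(cal["extrinsics"])[:3,:3]
    return c+w*((z-c[2])/w[:,2])[:,None]
def proj(cal,P,fish=False):
    K=np.array(cal["intrinsics"]);E=np.array(cal["extrinsics"]);p=(np.atleast_2d(P)@E[:3,:3].T+E[:3,3])*[1,-1,-1]
    if fish:
        r=np.hypot(p[:,0],p[:,1]);t=np.arctan2(r,p[:,2]);q=p[:,:2]/(r[:,None]+1e-12)*t[:,None]
    else: q=p[:,:2]/p[:,2:]
    return q*K[0,0]+K[:2,2]
def mask(im,name):
    h=cv2.cvtColor(im,cv2.COLOR_RGB2HSV).astype(int);H,S,V=h[...,0],h[...,1],h[...,2]
    return {"blue":(abs(H-110)<15)&(S>120)&(V>60),"red":((H<8)|(H>172))&(S>140)&(V>80),
     "white":(S<50)&(V>185),"yellow":(abs(H-27)<9)&(S>130)&(V>90),
     "gray":(S<50)&(V>100)&(V<185)}[name].astype(np.uint8)
def blob(m,box):
    x0,y0,x1,y1=box;k=np.zeros_like(m);k[y0:y1,x0:x1]=m[y0:y1,x0:x1]
    n,l,s,c=cv2.connectedComponentsWithStats(k);i=1+np.argmax(s[1:,4]);ys,xs=np.where(l==i)
    return np.c_[xs,ys]
def axis(P):  # centroid, yaw of main axis, lengths
    P=P[:,:2].astype(np.float32);c=P.mean(0);u=np.linalg.svd(P-c,full_matrices=False)[2][0]
    t=(P-c)@u;s=(P-c)@[-u[1],u[0]]
    return c.round(4),round(float(np.degrees(np.arctan2(u[1],u[0]))),1),np.round([t.min(),t.max(),s.min(),s.max()],3)
E
python3 - <<'E'
from h import *
c=get_calibration("top");im=np.load("pics/top0.npy")
B=lambda *b:[int(v*.64) for v in b]
for n,col,b,z in[("brush","blue",B(175,275,245,320),.018),("scraper","red",B(180,340,250,380),.018),("bracket","white",B(490,335,580,390),.012),("pin","yellow",B(500,265,540,300),.084),("block","white",B(490,255,545,310),.05),("trayblue","blue",B(275,280,350,385),.03),("trayred","red",B(350,245,430,350),.03),("tray","gray",B(260,240,440,395),.03)]:
    p=blob(mask(im,col),b);print(n,len(p),p.mean(0).round(1),*axis(onplane(c,p,z)))
for n,p in[("bristles",(160,300)),("blade",(175,358)),("bracket hole",(516,362)),("calliper",(265,228)),("bottle",(365,205)),("tape",(212,434)),("marker",(490,431)),("sample",(460,220)),("cup",(620,290)),("pinkA",(615,375))]:
    print(n,onplane(c,np.array(p)*.64,.01).round(3)[0])
m=get_calibration("wrist");print(np.round(m["intrinsics"],2).tolist(),np.round(m["extrinsics"],3).tolist())
E
```

```text
brush 247 [132.1 188.6] [0.5872 0.3121] -82.3 [-0.051  0.052 -0.012  0.013]
scraper 255 [137.6 231.3] [0.4507 0.2874] -97.0 [-0.048  0.049 -0.013  0.013]
bracket 521 [345.7 231.3] [ 0.4553 -0.3737] 91.6 [-0.052  0.068 -0.033  0.032]
pin 50 [332.3 178.5] [ 0.6123 -0.318 ] 134.2 [-0.012  0.013 -0.01   0.009]
block 410 [330.2 180.4] [ 0.6138 -0.3195] -150.2 [-0.047  0.046 -0.044  0.047]
trayblue 654 [199.  208.8] [0.5225 0.0955] -156.8 [-0.069  0.096 -0.029  0.029]
trayred 732 [248.6 187.9] [ 0.5908 -0.0611] -157.4 [-0.068  0.099 -0.035  0.035]
tray 9590 [222.5 202.7] [0.5433 0.0212] -99.0 [-0.208  0.203 -0.179  0.191]
bristles [0.577 0.408 0.01 ]
blade [0.458 0.37  0.01 ]
bracket hole [ 0.454 -0.324  0.01 ]
calliper [0.733 0.2   0.01 ]
bottle [ 0.786 -0.01   0.01 ]
tape [0.307 0.288 0.01 ]
marker [ 0.315 -0.268  0.01 ]
sample [ 0.756 -0.213  0.01 ]
cup [ 0.607 -0.549  0.01 ]
pinkA [ 0.429 -0.528  0.01 ]
[[297.32, 0.0, 255.51], [0.0, 297.32, 194.63], [0.0, 0.0, 1.0]] [[0.221, 0.975, -0.003, -0.674], [-0.932, 0.21, -0.296, 0.039], [-0.288, 0.068, 0.955, -0.381], [0.0, 0.0, 0.0, 1.0]]
```

>>> {"op": "drive_tool", "data": {"moves": [[0,0,70,-0.464,-0.365,-0.058,1],[0,0,70,-0.464,-0.365,-0.058,1],[0,0,70,-0.464,-0.365,-0.058,1],[0,0,70,-0.464,-0.365,-0.058,1],[0,0,70,-0.464,-0.365,-0.058,1],[0,0,70,-0.464,-0.365,-0.058,1],[0,0,70,-0.464,-0.365,-0.058,1],[0,0,70,-0.464,-0.365,-0.058,1]]}}

```text
time: 1.1
ee_pos: [0.463, 0.2706, 0.2913]
tcp_rot: [-3.141, -0.0, 1.697]
contact_force: [0.8, 1.5, 0.1]
grip_width: 0.999
grasp_force: 0.0
```

```bash
cat > go.py <<'E'
# python3 go.py x y z yawdeg -> turn and shift in tool axes
import sys
from h import *
from scipy.spatial.transform import Rotation as R
o=get_obs();Rm=R.from_euler("xyz",o["tcp_rot"])
print("t",o["time"],"pos",np.round(o["ee_pos"],4),"rpy deg",np.degrees(o["tcp_rot"]).round(1),"q",np.round(o["q"],2),"f",np.round(o["contact_force"],1),"grip",np.round([o["grip_width"],o["grasp_force"]],2))
a=list(map(float,sys.argv[1:]))
if a:
    T=R.from_euler("xyz",[180,0,a[3]],degrees=True)
    print("turn",(Rm.inv()*T).as_rotvec(degrees=True).round(1),"shift",Rm.inv().apply(np.array(a[:3])-o["ee_pos"]).round(4))
E
python3 go.py .52 .2 .3 97.7
```

```text
t 1.1 pos [0.463  0.2706 0.2913] rpy deg [-180.    -0.    97.3] q [-1.03  0.21  0.45  1.85 -0.1   1.1  -0.41] f [0.8 1.5 0.1] grip [1. 0.]
turn [-0.  -0.  -0.4] shift [-0.0772  0.0476 -0.0087]
```

>>> {"op": "drive_tool", "data": {"moves": [[0,0,0,-0.06,0.04,-0.009,1],[0,0,0,-0.06,0.04,-0.009,1],[0,0,0,-0.06,0.04,-0.009,1]]}}

```text
time: 1.48
ee_pos: [0.5096, 0.2174, 0.2999]
tcp_rot: [-3.141, 0.0, 1.696]
contact_force: [-0.4, 0.7, 0.3]
grip_width: 1.002
grasp_force: 0.0
```

```bash
python3 go.py; python3 - <<'E'
from h import *
c=get_calibration("wrist");im=capture("wrist");np.savez("pics/w1.npz",im=im,**c)
cv2.imwrite("pics/w1.png",cv2.resize(im[:,:,::-1],(800,600),interpolation=cv2.INTER_CUBIC))
E
```

```text
t 1.475 pos [0.5096 0.2174 0.2999] rpy deg [-180.     0.    97.2] q [-0.92  0.24  0.49  1.8  -0.12  1.13 -0.27] f [-0.4  0.7  0.3] grip [1. 0.]
```

View pics/w1.png

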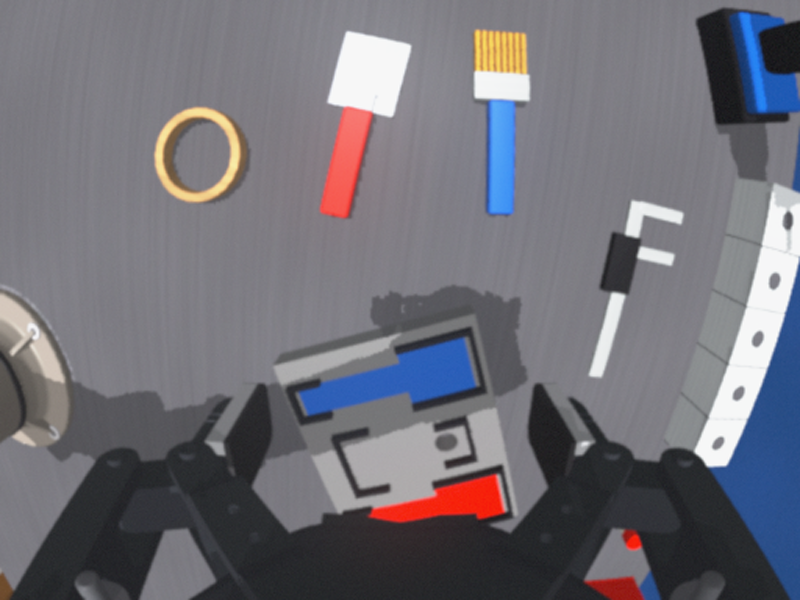

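The brush (500,120) and scraper (360,125) are seen clearly. The tray is below them, with its pin hole at (446,441). These match the chosen objects.

```bash
python3 - <<'E'
from h import *
d=np.load("pics/w1.npz");im=d["im"];c=d
B=lambda *b:[int(v*.64) for v in b]
def unit(a):return np.array([np.cos(np.radians(a)),np.sin(np.radians(a))])
for n,col,b,z in[("brush","blue",B(470,90,530,225),.018),("scraper","red",B(310,95,380,225),.018),("trayblue","blue",B(280,320,490,430),.03),("trayred","red",B(360,460,515,530),.03)]:
    p=blob(mask(im,col),b);P=onplane(c,p,z,True);print(n,len(p),*axis(P))
    r=cv2.minAreaRect((P[:,:2]*1000).astype(np.float32));print("  rect",np.round(r[0],1),np.round(r[1],1),round(r[2],1))
g=cv2.cvtColor(im,cv2.COLOR_RGB2GRAY)
h=blob((g<105).astype(np.uint8),B(430,429,461,454));P=onplane(c,h,.03,True);print("hole",len(h),P.mean(0).round(4),np.ptp(P,axis=0).round(3),h.mean(0)/.64)
# hole in top view
t=get_calibration("top");it=np.load("pics/top0.npy");print(proj(t,np.r_[P.mean(0)[:2],.03])/.64)
for n,z,pp in[("white ferrule/blade",.018,[(475,70),(529,72),(474,99),(529,100)]),("blade",.004,[(347,32),(411,45),(329,104),(391,116)])]:
    print(n,onplane(c,np.array(pp)*.64,z,True)[:,:2].round(4).tolist())
x=im[B(270,300,520,520)[1]:B(270,300,520,520)[3],B(270,300,520,520)[0]:B(270,300,520,520)[2]]
cv2.imwrite("pics/w1tray.png",cv2.resize(x[:,:,::-1],None,fx=4.6,fy=4.2,interpolation=cv2.INTER_CUBIC));print(x.shape)
E
```

```text
brush 1280 [0.5883 0.3128] -82.6 [-0.051  0.053 -0.013  0.013]
  rect [588.5 312.2] [ 25.1 103.9] 7.2
scraper 1192 [0.4522 0.2849] -97.1 [-0.052  0.045 -0.013  0.013]
  rect [452.7 288.5] [96.8 26.6] 83.1
trayblue 2707 [0.5242 0.0931] -157.6 [-0.07   0.1   -0.028  0.03 ]
  rect [511.1  86.2] [169.8  57.4] 22.6
trayred 1433 [ 0.6001 -0.0579] -160.6 [-0.06   0.095 -0.031  0.036]
  rect [585.5 -69.5] [152.9  65.4] 22.6
hole 92 [0.5816 0.0262 0.03  ] [0.02  0.017 0.   ] [445.27853261 441.84782609]
[[345.64315142 297.59544887]]
white ferrule/blade [[0.5554, 0.3868], [0.6042, 0.3947], [0.5578, 0.36], [0.6074, 0.3685]]
blade [[0.4374, 0.4116], [0.4968, 0.405], [0.4299, 0.341], [0.4873, 0.3356]]
(140, 160, 3)
```

```bash
python3 go.py .587 .3203 .09 97.4;python3 go.py .587 .3203 .015 97.4
```

```text
t 1.525 pos [0.5088 0.2188 0.2997] rpy deg [-179.9   -0.    97.3] q [-0.93  0.24  0.49  1.8  -0.12  1.13 -0.27] f [-0.8  0.7 -0.3] grip [1. 0.]
turn [-0.1 -0.  -0.1] shift [0.0907 0.0908 0.2096]
t 1.525 pos [0.5088 0.2188 0.2997] rpy deg [-179.9   -0.    97.3] q [-0.93  0.24  0.49  1.8  -0.12  1.13 -0.27] f [-0.8  0.7 -0.3] grip [1. 0.]
turn [-0.1 -0.  -0.1] shift [0.0907 0.0908 0.2846]
```

>>> {"op": "drive_tool", "data": {"moves": [[0,0,0,0.045,0.045,0.06,0],[0,0,0,0.091,0.091,0.11,0],[0,0,0,0.091,0.091,0.17,0],[0,0,0,0.091,0.091,0.21,0],[0,0,0,0.091,0.091,0.245,0],[0,0,0,0.091,0.091,0.265,0],[0,0,0,0.091,0.091,0.282,0],[0,0,0,0.091,0.091,0.284,0]]}}

```text
time: 2.52
ee_pos: [0.5881, 0.3201, 0.0162]
tcp_rot: [-3.141, -0.0, 1.698]
contact_force: [-0.2, -0.7, -0.1]
grip_width: 0.501
grasp_force: 0.0
```

```bash
python3 go.py .587 .3203 .015 97.4
```

```text
t 2.525 pos [0.5881 0.3201 0.0162] rpy deg [-180.    -0.    97.3] q [-0.83  0.76  0.34  1.73 -0.36  0.72 -0.17] f [-0.2 -0.7 -0.1] grip [0.5 0. ]
turn [-0.  -0.  -0.1] shift [ 0.0003 -0.001   0.0012]
```

Close, lift.

>>> {"op": "drive_tool", "data": {"moves": [[0,0,0,0,0,0,-1],[0,0,0,0,0,0,-1],[0,0,0,0,0,0,-1],[0,0,0,0,0,0,-1],[0,0,0,0,0,-0.02,-1],[0,0,0,0,0,-0.06,-1],[0,0,0,0,0,-0.1,-1],[0,0,0,0,0,-0.1,-1]]}}

```text
time: 3.52
ee_pos: [0.5908, 0.3206, 0.1211]
tcp_rot: [3.135, -0.003, 1.698]
contact_force: [0.3, -1.2, -0.9]
grip_width: 0.262
grasp_force: 60.5
```

```bash
cat > tray.py <<'E'
# python3 tray.py x y z : world point of tray-frame point
import sys
from h import *
T=np.array([.5429,.0099]);a=np.radians(22.9)
x,y=map(float,sys.argv[1:3]);print((T+[x*np.cos(a)-y*np.sin(a),x*np.sin(a)+y*np.cos(a)]).round(4))
E
python3 tray.py -.025 .085; python3 tray.py -.025 -.085; python3 - <<'E'
from h import *
c=get_calibration("wrist");im=capture("wrist");p=blob(mask(im,"blue"),(200,0,400,300));print(len(p),p.mean(0),p.min(0),p.max(0))
E
python3 go.py .4769 .0784 .12 22.9
```

```text
[0.4868 0.0785]
[ 0.5529 -0.0781]
6117 [255.25192088 233.87150564] [230 172] [280 299]
t 3.575 pos [0.5893 0.3202 0.1188] rpy deg [ 1.798e+02 -1.000e-01  9.730e+01] q [-0.87  0.63  0.41  1.69 -0.3   0.88 -0.21] f [-0.5 -0.1 -1.4] grip [ 0.26 60.5 ]
turn [ 0.1 -0.2 74.4] shift [-0.2256 -0.1421 -0.0022]
```

```bash
python3 go.py .4868 .0785 .12 22.9
```

```text
t 3.575 pos [0.5893 0.3202 0.1188] rpy deg [ 1.798e+02 -1.000e-01  9.730e+01] q [-0.87  0.63  0.41  1.69 -0.3   0.88 -0.21] f [-0.5 -0.1 -1.4] grip [ 0.26 60.5 ]
turn [ 0.1 -0.2 74.4] shift [-0.2267 -0.1323 -0.0021]
```

>>> {"op": "drive_tool", "data": {"moves": [[0,0,10,-0.03,-0.017,-0.002,-1],[0,0,20,-0.06,-0.035,-0.002,-1],[0,0,30,-0.09,-0.053,-0.002,-1],[0,0,40,-0.13,-0.075,-0.002,-1],[0,0,50,-0.165,-0.095,-0.002,-1],[0,0,60,-0.2,-0.115,-0.002,-1],[0,0,70,-0.227,-0.132,-0.002,-1],[0,0,74.4,-0.227,-0.132,-0.002,-1]]}}

```text
time: 4.58
ee_pos: [0.4838, 0.075, 0.1175]
tcp_rot: [-3.141, 0.003, 0.392]
contact_force: [0.8, 0.6, -1.3]
grip_width: 0.259
grasp_force: 60.5
```

>>> {"op": "drive_tool", "data": {"moves": [[0,0,0,0,0,0,-1]]}}

```text
time: 4.7
ee_pos: [0.4854, 0.0776, 0.1176]
tcp_rot: [-3.142, 0.002, 0.4]
contact_force: [0.1, -0.0, -1.3]
grip_width: 0.26
grasp_force: 60.5
```

```bash
python3 go.py .4868 .0785 .047 22.9;python3 - <<'E'
from h import *
c=get_calibration("wrist");im=capture("wrist");np.savez("pics/w2.npz",im=im,**c)
cv2.imwrite("pics/w2.png",cv2.resize(im[:,:,::-1],(800,600),interpolation=cv2.INTER_CUBIC))
E
```

```text
t 4.7 pos [0.4854 0.0776 0.1176] rpy deg [-1.80e+02  1.00e-01  2.29e+01] q [-0.92  0.46  0.8   2.13 -0.49  0.74 -0.97] f [ 0.1 -0.  -1.3] grip [ 0.26 60.47]
turn [-0.   0.1  0. ] shift [ 0.0018 -0.0003  0.0706]
```

View pics/w2.png

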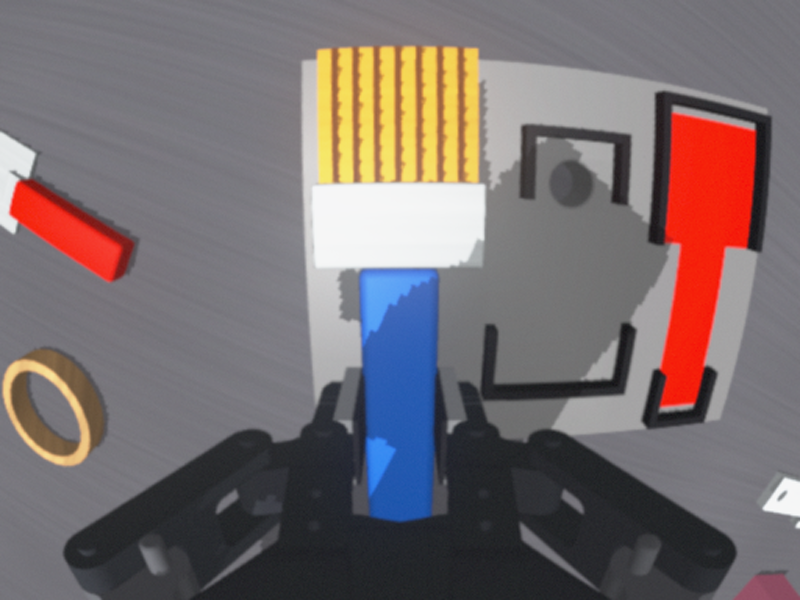

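View: the brush is held straight along the tool's x axis. Wall corners are visible at (522,126), (631,136), (484,398), (632,386), (660,92) and (771,116), and the pin hole at (571,184). I'll fit the tray pose to these.

```bash
python3 - <<'E'
from h import *
c=np.load("pics/w2.npz")
px=np.array([(522,126),(631,136),(484,398),(632,386),(660,92),(771,116),(645,426)])*.64
L=np.array([(69,27),(69,-27),(-69,41),(-69,-41),(94,-46),(94,-124),(-94,-63)])/1000.
W=onplane(c,px,.04,True)[:,:2]
W=np.r_[W,onplane(c,np.array([[571,184]])*.64,.03,True)[:,:2]];L=np.r_[L,[[.042,0]]]
a0=L-L.mean(0);b0=W-W.mean(0);U,S,V=np.linalg.svd(a0.T@b0);R=(U@V).T
t=W.mean(0)-R@L.mean(0);print("tray",t.round(4),np.degrees(np.arctan2(R[1,0],R[0,0])).round(2));print(((W-(L@R.T+t))*1000).round(1).tolist())
o=get_obs();print(o["ee_pos"])
q=onplane(c,np.array([[400,268],[322,45],[478,47]])*.64,.1196,True)[:,:2];print(q.round(4))
u=R[:,0];n=R[:,1];e=o["ee_pos"][:2];print([(round(float((p-e)@u),4),round(float((p-e)@n),4)) for p in q])
E
```

```text
tray [0.5435 0.0104] 23.3
[[-1.8, 0.7], [-1.1, -1.2], [1.4, 0.6], [5.2, -1.8], [-2.4, 0.5], [-0.8, -1.5], [-0.0, 3.0], [-0.4, -0.2]]
[0.48566451 0.07798252 0.11771836]
[[0.5281 0.0952]
 [0.5789 0.1401]
 [0.5951 0.1001]]
[(0.0458, -0.001), (0.1102, 0.0201), (0.1093, -0.023)]
```

>>> {"op": "drive_tool", "data": {"moves": [[0,0,0,0.001,0,0.03,-1],[0,0,0,0.001,0,0.05,-1],[0,0,0,0.001,0,0.06,-1],[0,0,0,0.001,0,0.066,-1],[0,0,0,0.001,0,0.069,-1],[0,0,0,0.001,0,0.07,-1],[0,0,0,0.001,0,0.07,-1]]}}

```text
time: 5.62
ee_pos: [0.4873, 0.0782, 0.0485]
tcp_rot: [-3.142, -0.001, 0.4]
contact_force: [0.2, -0.1, -2.0]
grip_width: 0.258
grasp_force: 60.5
```

>>> {"op": "drive_tool", "data": {"moves": [[0,0,0,0,0,0.001,-1],[0,0,0,0,0,0.002,-1],[0,0,0,0,0,0.003,-1],[0,0,0,0,0,0.003,-1]]}}

```text
time: 6.12
ee_pos: [0.4874, 0.0782, 0.0477]
tcp_rot: [-3.138, -0.001, 0.399]
contact_force: [-11.8, 0.7, 37.6]
grip_width: 0.261
grasp_force: 65.2
```

>>> {"op": "drive_tool", "data": {"moves": [[0,0,0,0,0,-0.002,-1],[0,0,0,0,0,-0.002,-0.3],[0,0,0,0,0,-0.002,-0.1],[0,0,0,0,0,-0.002,-0.1]]}}

```text
time: 6.62
ee_pos: [0.487, 0.0782, 0.047]
tcp_rot: [3.141, 0.0, 0.4]
contact_force: [-0.2, 0.7, -0.1]
grip_width: 0.45
grasp_force: 0.0
```

>>> {"op": "drive_tool", "data": {"moves": [[0,0,0,0,0,-0.03,0],[0,0,0,0,0,-0.08,0],[0,0,0,-0.03,0,-0.12,0],[0,0,0,-0.03,0,-0.12,0]]}}

```text
time: 7.12
ee_pos: [0.4594, 0.0663, 0.1689]
tcp_rot: [-3.14, -0.003, 0.399]
contact_force: [0.3, 0.2, -0.0]
grip_width: 0.5
grasp_force: 0.0
```

```bash
python3 go.py .4535 .298 .12 83;python3 - <<'E'
from h import *
c=get_calibration("wrist");im=capture("wrist");np.savez("pics/w3.npz",im=im,**c)
cv2.imwrite("pics/w3.png",cv2.resize(im[:,:,::-1],(800,600),interpolation=cv2.INTER_CUBIC))
E
```

```text
t 7.125 pos [0.4594 0.0663 0.1689] rpy deg [-179.9   -0.2   22.8] q [-1.04  0.32  0.93  2.16 -0.36  0.81 -1.06] f [ 0.3  0.2 -0. ] grip [0.5 0. ]
turn [ -0.   -0.2 -60.2] shift [ 0.0844 -0.2157  0.0497]
```

View pics/w3.png

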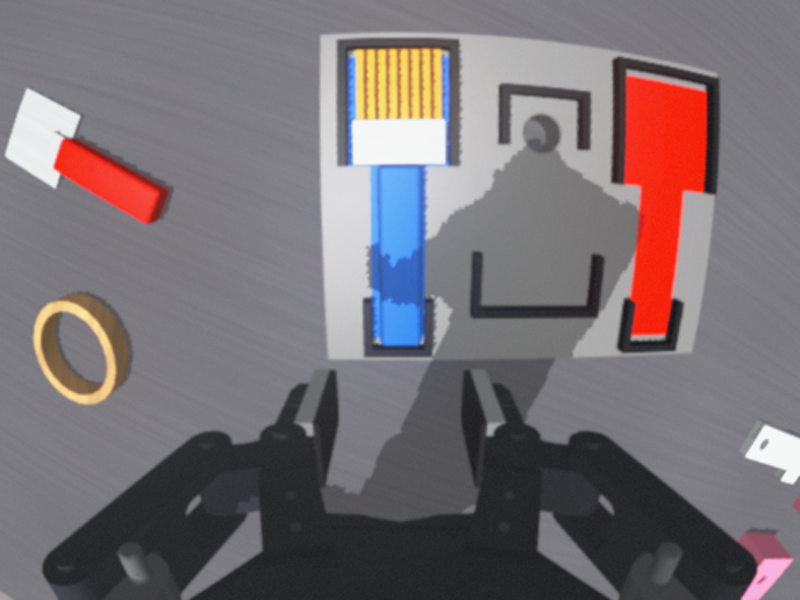

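The brush lies in the blue compartment, with its bristles at (400,80) and its handle end at (398,340). Next is the scraper.

>>> {"op": "drive_tool", "data": {"moves": [[0,0,-10,0.014,-0.036,0,0],[0,0,-20,0.03,-0.075,0,0],[0,0,-30,0.045,-0.115,0.01,0],[0,0,-40,0.06,-0.16,0.02,0],[0,0,-50,0.075,-0.2,0.03,0],[0,0,-60.2,0.0844,-0.2157,0.05,0],[0,0,-60.2,0.0844,-0.2157,0.09,0],[0,0,-60.2,0.0844,-0.2157,0.11,0]]}}

```text
time: 8.18
ee_pos: [0.4518, 0.2978, 0.0534]
tcp_rot: [-3.138, 0.003, 1.451]
contact_force: [0.6, -0.4, 0.5]
grip_width: 0.498
grasp_force: 0.0
```

```bash
python3 go.py .4535 .298 .015 83; python3 - <<'E'
from h import *
c=get_calibration("wrist");im=capture("wrist");p=blob(mask(im,"red"),(180,100,330,330));print(axis(onplane(c,p,.018,True)))
E
```

```text
t 8.175 pos [0.4518 0.2978 0.0534] rpy deg [-179.8    0.2   83.1] q [-1.05  0.56  0.45  2.04 -0.41  0.63 -0.44] f [ 0.6 -0.4  0.5] grip [0.5 0. ]
turn [-0.2  0.2  0.1] shift [0.0005 0.0018 0.0384]
(array([0.4527, 0.2961], dtype=float32), -96.8, array([-0.044,  0.055, -0.013,  0.013], dtype=float32))
```

>>> {"op": "drive_tool", "data": {"moves": [[0,0,0,0.001,0.001,0.02,0],[0,0,0,0.001,0.001,0.033,0],[0,0,0,0.001,0.001,0.038,0],[0,0,0,0.001,0.001,0.038,-1],[0,0,0,0.001,0.001,0.038,-1],[0,0,0,0.001,0.001,0.038,-1],[0,0,0,0.001,0.001,0.038,-1]]}}

```text
time: 9.1
ee_pos: [0.4545, 0.2991, 0.0194]
tcp_rot: [3.141, -0.0, 1.45]
contact_force: [0.2, -0.4, -0.5]
grip_width: 0.279
grasp_force: 59.2
```

```bash
python3 go.py .5529 -.0778 .12 23.1
```

```text
t 9.1 pos [0.4545 0.2991 0.0194] rpy deg [180.   -0.   83.1] q [-1.01  0.62  0.41  2.04 -0.45  0.56 -0.41] f [ 0.2 -0.4 -0.5] grip [ 0.28 59.21]
turn [ 0. -0. 60.] shift [-0.3623  0.143  -0.1007]
```

>>> {"op": "drive_tool", "data": {"moves": [[0,0,0,0,0,-0.03,-1],[0,0,0,0,0,-0.08,-1],[0,0,10,-0.04,0.015,-0.1,-1],[0,0,20,-0.1,0.04,-0.1,-1],[0,0,30,-0.15,0.06,-0.1,-1],[0,0,40,-0.21,0.083,-0.1,-1],[0,0,50,-0.265,0.105,-0.1,-1],[0,0,60,-0.32,0.126,-0.1,-1]]}}

```text
time: 10.1
ee_pos: [0.5414, -0.0356, 0.1195]
tcp_rot: [-3.141, -0.001, 0.398]
contact_force: [0.4, 0.9, -0.9]
grip_width: 0.281
grasp_force: 59.3
```

```bash
python3 go.py .5536 -.0778 .12 23.1
```

```text
t 10.1 pos [ 0.5414 -0.0356  0.1195] rpy deg [-180.    -0.    22.8] q [-0.66  0.54  0.81  2.02 -0.54  0.8  -0.7 ] f [ 0.4  0.9 -0.9] grip [ 0.28 59.31]
turn [-0.  -0.  -0.3] shift [-0.0051  0.0436 -0.0006]
```

>>> {"op": "drive_tool", "data": {"moves": [[0,0,0,-0.005,0.0425,0,-1],[0,0,0,-0.005,0.0425,0,-1],[0,0,0,-0.005,0.0425,0,-1]]}}

```text
time: 10.48
ee_pos: [0.5529, -0.0743, 0.119]
tcp_rot: [-3.141, 0.0, 0.403]
contact_force: [0.4, -0.3, -0.7]
grip_width: 0.283
grasp_force: 59.3
```

```bash
python3 go.py .5536 -.0778 .051 23.1; python3 - <<'E'
from h import *
c=get_calibration("wrist");im=capture("wrist");o=get_obs();z=o["ee_pos"][2]-.0194
m=mask(im,"red");p=blob(m,(200,130,310,330));P=onplane(c,p,z+.018,True)[:,:2];print(p.min(0),p.max(0))
a=np.radians(23.1);u=np.array([np.cos(a),np.sin(a)]);n=np.array([-u[1],u[0]]);d=P-o["ee_pos"][:2]
t=d@u;s=d@n;print("handle front",np.percentile(t,99.5),"side",[np.round(s[abs(t-k)<.003].mean(),4) for k in(.01,.035)])
w=blob(mask(im,"white"),(150,20,370,220));Q=onplane(c,w,z+.004,True)[:,:2]-o["ee_pos"][:2];print("blade",(Q@u).min().round(4),(Q@u).max().round(4),(Q@n).min().round(4),(Q@n).max().round(4))
E
```

```text
t 10.475 pos [ 0.5529 -0.0743  0.119 ] rpy deg [-179.9    0.    23.1] q [-0.57  0.56  0.79  1.98 -0.55  0.82 -0.63] f [ 0.4 -0.3 -0.7] grip [ 0.28 59.34]
turn [-0.1  0.   0. ] shift [-0.0007  0.0036  0.068 ]
[229 175] [281 329]
handle front 0.041082502723021774 side [np.float64(-0.0007), np.float64(-0.0006)]
blade 0.0396 0.1107 -0.0304 0.0305
```

>>> {"op": "drive_tool", "data": {"moves": [[0,0,0,-0.001,0.002,0.02,-1],[0,0,0,-0.001,0.002,0.04,-1],[0,0,0,-0.001,0.002,0.05,-1],[0,0,0,-0.001,0.002,0.052,-1],[0,0,0,-0.001,0.002,0.052,-1]]}}

```text
time: 11.15
ee_pos: [0.5531, -0.0774, 0.0672]
tcp_rot: [3.141, 0.0, 0.403]
contact_force: [0.9, -0.1, -0.6]
grip_width: 0.284
grasp_force: 59.3
```

```bash
python3 go.py .5533 -.0778 .049 23.1
```

```text
t 11.15 pos [ 0.5531 -0.0774  0.0672] rpy deg [180.    0.   23.1] q [-0.51  0.64  0.72  2.01 -0.63  0.73 -0.57] f [ 0.9 -0.1 -0.6] grip [ 0.28 59.33]
turn [ 0.  0. -0.] shift [0.     0.0005 0.0182]
```

>>> {"op": "drive_tool", "data": {"moves": [[0,0,0,0,0,0.009,-1],[0,0,0,0,0,0.014,-1],[0,0,0,0,0,0.0165,-1],[0,0,0,0,0,0.0175,-1],[0,0,0,0,0,0.0175,-1]]}}

```text
time: 11.78
ee_pos: [0.553, -0.0772, 0.0497]
tcp_rot: [-3.142, -0.0, 0.403]
contact_force: [0.6, -0.1, -1.6]
grip_width: 0.287
grasp_force: 59.4
```

>>> {"op": "drive_tool", "data": {"moves": [[0,0,0,0,0,0.001,-1],[0,0,0,0,0,0.001,-1]]}}

```text
time: 12.02
ee_pos: [0.5531, -0.0773, 0.0494]
tcp_rot: [-3.141, -0.001, 0.403]
contact_force: [-1.9, 0.7, 5.3]
grip_width: 0.281
grasp_force: 60.2
```

>>> {"op": "drive_tool", "data": {"moves": [[0,0,0,0,0,-0.001,-0.3],[0,0,0,0,0,-0.001,-0.1],[0,0,0,0,0,-0.001,-0.1],[0,0,0,0,0,-0.03,0.2],[0,0,0,0,0,-0.09,0.4],[0,0,0,0,0,-0.12,0.4]]}}

```text
time: 12.78
ee_pos: [0.5539, -0.0778, 0.1712]
tcp_rot: [3.14, -0.003, 0.402]
contact_force: [-0.7, -0.2, -0.3]
grip_width: 0.703
grasp_force: 0.0
```

```bash
python3 go.py .455 -.37 .16 91.6; python3 - <<'E'
from h import *
c=get_calibration("wrist");im=capture("wrist");np.savez("pics/w4.npz",im=im,**c)
cv2.imwrite("pics/w4.png",cv2.resize(im[:,:,::-1],(800,600),interpolation=cv2.INTER_CUBIC))
E
```

```text
t 12.775 pos [ 0.5539 -0.0778  0.1712] rpy deg [ 1.799e+02 -1.000e-01  2.310e+01] q [-0.62  0.5   0.87  1.95 -0.48  0.91 -0.68] f [-0.7 -0.2 -0.3] grip [0.7 0. ]
turn [  0.1  -0.1 -68.5] shift [-0.2055  0.2301  0.011 ]
```

View pics/w4.png

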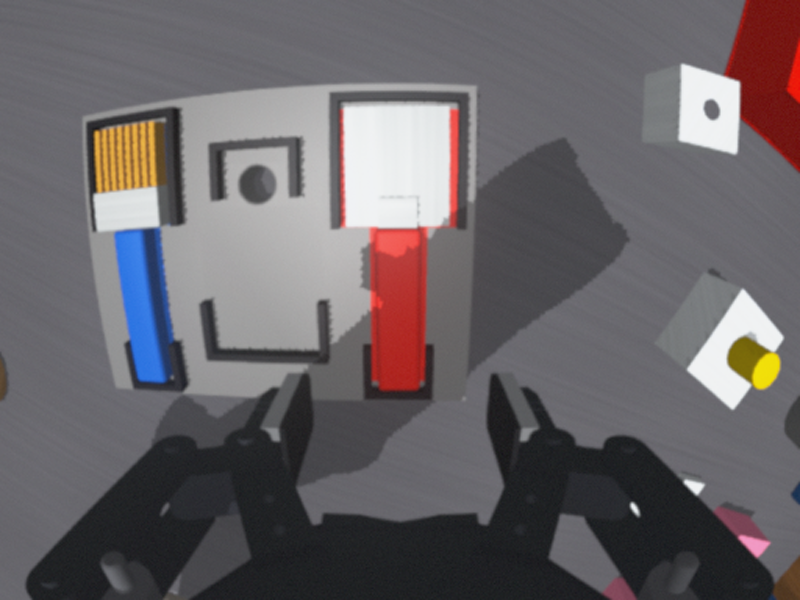

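Brush and scraper are both seated: blade at (397,165), handle end at (398,380). Now the bracket.

>>> {"op": "drive_tool", "data": {"moves": [[0,0,-10,-0.025,0.03,0,0.2],[0,0,-20,-0.055,0.06,0,0.2],[0,0,-30,-0.085,0.095,0,0.2],[0,0,-40,-0.115,0.13,0,0.2],[0,0,-50,-0.145,0.16,0,0.2],[0,0,-60,-0.175,0.195,0,0.2],[0,0,-68.5,-0.2055,0.23,0,0.2],[0,0,-68.5,-0.2055,0.23,0,0.2]]}}

```text
time: 13.82
ee_pos: [0.4511, -0.3741, 0.1689]
tcp_rot: [-3.141, 0.002, 1.592]
contact_force: [0.3, 1.1, 0.2]
grip_width: 0.601
grasp_force: 0.0
```

>>> {"op": "drive_tool", "data": {"moves": [[0,0,0,0,0,0,0.2]]}}

```text
time: 13.95
ee_pos: [0.4541, -0.3689, 0.1682]
tcp_rot: [-3.141, -0.001, 1.597]
contact_force: [-0.4, 0.2, 0.1]
grip_width: 0.602
grasp_force: 0.0
```

```bash
python3 go.py .455 -.367 .06 91.6; python3 - <<'E'
from h import *
c=get_calibration("wrist");im=capture("wrist");np.savez("pics/w5.npz",im=im,**c)
cv2.imwrite("pics/w5.png",cv2.resize(im[:,:,::-1],(800,600),interpolation=cv2.INTER_CUBIC))
E
```

```text
t 13.95 pos [ 0.4541 -0.3689  0.1682] rpy deg [-1.80e+02 -1.00e-01  9.15e+01] q [ 0.15  0.46  0.56  1.87 -0.31  0.89  0.88] f [-0.4  0.2  0.1] grip [0.6 0. ]
turn [-0.  -0.1 -0.1] shift [0.0017 0.001  0.1082]
```

View pics/w5.png

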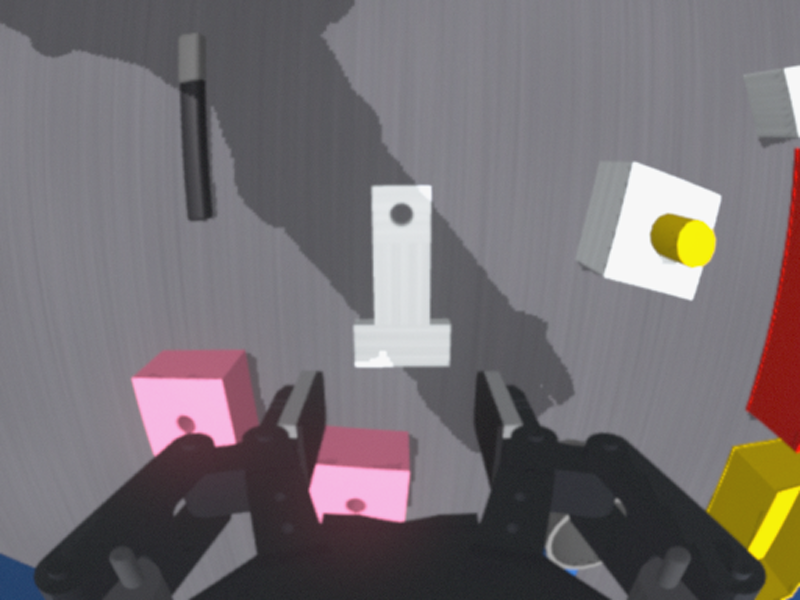

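The bracket lies at (402,275), with its hole at (401,214), stem end at (372..432,186) and crossbar end at (355..450,367). The pin head is at (690,243) and the block's top corners are at (633,163), (721,197), (693,299) and (603,276).

```bash
python3 - <<'E'
from h import *
c=np.load("pics/w5.npz");f=lambda p,z:onplane(c,np.array(p)*.64,z,True)[:,:2]
A=f([(372,186),(432,186),(355,367),(450,366),(401,214)],.012);s=A[:2].mean(0);b=A[2:4].mean(0);d=s-b
print("len",np.linalg.norm(d),"mid",(s+b)/2,"yaw",np.degrees(np.arctan2(d[1],d[0])),"hole",A[4],"origin from hole",A[4]-.042*d/np.linalg.norm(d))
p=f([(633,163),(721,197),(693,299),(603,276)],.05);print("block",p.round(4).tolist(),p.mean(0))
h=f([(697,244)],.084);print("pin head top",h)
E
```

```text
len 0.1207689599035556 mid [ 0.45613327 -0.36703903] yaw 91.7137388717905 hole [ 0.45416478 -0.3242708 ] origin from hole [ 0.45542083 -0.36625202]
block [[0.5871, -0.2823], [0.6569, -0.2945], [0.6453, -0.3627], [0.5744, -0.3505]] [ 0.61591394 -0.32249496]
pin head top [[ 0.61547292 -0.32203254]]
```

>>> {"op": "drive_tool", "data": {"moves": [[0,0,0,0.0015,0.001,0.05,0.2],[0,0,0,0.0015,0.001,0.1,0.2],[0,0,0,0.0015,0.001,0.13,0.2],[0,0,0,0.0015,0.001,0.145,0.2],[0,0,0,0.0015,0.001,0.152,0.2],[0,0,0,0.0015,0.001,0.153,0.2],[0,0,0,0.0015,0.001,0.153,0.2]]}}

```text
time: 14.88
ee_pos: [0.4558, -0.3682, 0.0167]
tcp_rot: [3.14, 0.001, 1.599]
contact_force: [0.2, -0.1, 0.3]
grip_width: 0.602
grasp_force: 0.0
```

```bash
python3 go.py .4557 -.3667 .014 91.7
```

```text
t 14.875 pos [ 0.4558 -0.3682  0.0167] rpy deg [1.799e+02 1.000e-01 9.160e+01] q [ 0.26  0.67  0.42  1.94 -0.46  0.62  1.  ] f [ 0.2 -0.1  0.3] grip [0.6 0. ]
turn [ 0.1  0.1 -0.1] shift [ 0.0015 -0.      0.0027]
```

>>> {"op": "drive_tool", "data": {"moves": [[0,0,0,0.0015,0,0.0025,0.2],[0,0,0,0.0015,0,0.0025,-1],[0,0,0,0.0015,0,0.0025,-1],[0,0,0,0.0015,0,0.0025,-1],[0,0,0,0.0015,0,0.0025,-1]]}}

```text
time: 15.5
ee_pos: [0.4553, -0.3663, 0.0137]
tcp_rot: [3.141, -0.0, 1.599]
contact_force: [-0.7, 2.1, 6.2]
grip_width: 0.401
grasp_force: 60.3
```

```bash
python3 go.py .5433 .0102 .12 23.1
```

```text
t 15.5 pos [ 0.4553 -0.3663  0.0137] rpy deg [180.   -0.   91.6] q [ 0.26  0.68  0.42  1.95 -0.46  0.61  1.  ] f [-0.7  2.1  6.2] grip [ 0.4  60.31]
turn [ 0.  -0.  68.5] shift [ 0.374   0.0985 -0.1061]
```

>>> {"op": "drive_tool", "data": {"moves": [[0,0,0,0,0,-0.03,-1],[0,0,0,0,0,-0.08,-1],[0,0,10,0.05,0.013,-0.106,-1],[0,0,20,0.105,0.028,-0.106,-1],[0,0,30,0.16,0.042,-0.106,-1],[0,0,40,0.215,0.057,-0.106,-1],[0,0,50,0.27,0.071,-0.106,-1],[0,0,60,0.325,0.086,-0.106,-1]]}}

```text
time: 16.5
ee_pos: [0.532, -0.0372, 0.1192]
tcp_rot: [-3.142, -0.0, 0.546]
contact_force: [1.0, -0.8, -2.5]
grip_width: 0.394
grasp_force: 60.4
```

```bash
python3 go.py .5433 .0102 .12 23.1
```

```text
t 16.5 pos [ 0.532  -0.0372  0.1192] rpy deg [-180.    -0.    31.3] q [-0.68  0.54  0.83  2.04 -0.55  0.8  -0.54] f [ 1.  -0.8 -2.5] grip [ 0.39 60.43]
turn [-0.  -0.   8.2] shift [ 0.0342 -0.0346 -0.0008]
```

>>> {"op": "drive_tool", "data": {"moves": [[0,0,8.4,0.033,-0.034,0,-1],[0,0,8.4,0.033,-0.034,0,-1],[0,0,8.4,0.033,-0.034,0,-1],[0,0,8.4,0.033,-0.034,0,-1]]}}

```text
time: 17.0
ee_pos: [0.5419, 0.0055, 0.1193]
tcp_rot: [3.141, 0.0, 0.403]
contact_force: [0.3, 0.1, -2.0]
grip_width: 0.393
grasp_force: 60.4
```

```bash
python3 go.py .5433 .0102 .045 23.1; python3 - <<'E'
from h import *
c=get_calibration("wrist");im=capture("wrist");o=get_obs();z=o["ee_pos"][2]-.0137
a=np.radians(23.1);u=np.array([np.cos(a),np.sin(a)]);n=np.array([-u[1],u[0]])
g=cv2.cvtColor(im,cv2.COLOR_RGB2GRAY)
e=onplane  # hole: dark blob inside stem near predicted spot
h0=proj(c,np.r_[o["ee_pos"][:2]+.042*u,z+.012],True)[0];x,y=h0.astype(int);print("pred",h0.round(1))
h=blob((g<np.median(g[y-25:y+25,x-12:x+12])*.7).astype(np.uint8),(x-16,y-16,x+17,y+17))
d=onplane(c,h,z+.012,True)[:,:2]-o["ee_pos"][:2];print("hole",len(h),(d@u).mean().round(4),(d@n).mean().round(4),np.ptp(d@u).round(4))
cv2.imwrite("pics/w6.png",cv2.resize(im[:,:,::-1],(800,600),interpolation=cv2.INTER_CUBIC))
E
```

```text
t 17.0 pos [0.5419 0.0055 0.1193] rpy deg [180.    0.   23.1] q [-0.77  0.57  0.87  2.02 -0.59  0.82 -0.73] f [ 0.3  0.1 -2. ] grip [ 0.39 60.42]
turn [ 0.  0. -0.] shift [ 0.0032 -0.0038  0.0743]
pred [255.1 178.4]
hole 310 0.0427 -0.0017 0.01
```

View pics/w6.png

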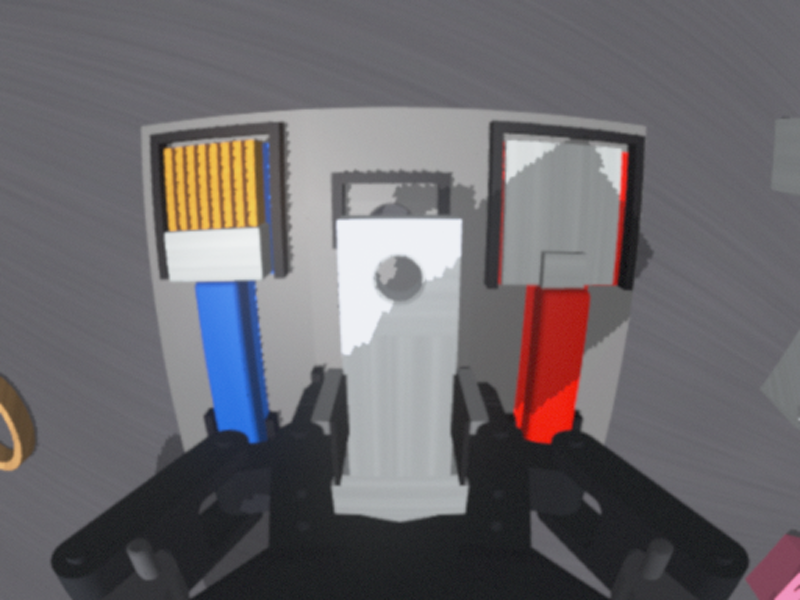

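View: the held bracket's hole is at (398,278), lined up with the middle compartment; brush and scraper are still in place. Lowering.

>>> {"op": "drive_tool", "data": {"moves": [[0,0,0,0.0025,-0.0028,0.02,-1],[0,0,0,0.0025,-0.0028,0.04,-1],[0,0,0,0.0025,-0.0028,0.054,-1],[0,0,0,0.0025,-0.0028,0.058,-1],[0,0,0,0.0025,-0.0028,0.058,-1]]}}

```text
time: 17.68
ee_pos: [0.5434, 0.0104, 0.0609]
tcp_rot: [3.141, 0.001, 0.404]
contact_force: [-0.3, 0.8, -0.9]
grip_width: 0.405
grasp_force: 60.4
```

```bash
python3 go.py .543 .0102 .0445 23.1
```

```text
t 17.675 pos [0.5434 0.0104 0.0609] rpy deg [180.    0.   23.2] q [-0.71  0.65  0.77  2.05 -0.69  0.72 -0.66] f [-0.3  0.8 -0.9] grip [ 0.4  60.39]
turn [0.  0.  0.1] shift [-0.0005  0.      0.0164]
```

>>> {"op": "drive_tool", "data": {"moves": [[0,0,0,-0.0005,0,0.008,-1],[0,0,0,-0.0005,0,0.013,-1],[0,0,0,-0.0005,0,0.0155,-1],[0,0,0,-0.0005,0,0.0165,-1],[0,0,0,-0.0005,0,0.0165,-1]]}}

```text
time: 18.3
ee_pos: [0.5431, 0.0105, 0.0447]
tcp_rot: [3.142, -0.0, 0.405]
contact_force: [-0.3, -0.4, -1.4]
grip_width: 0.399
grasp_force: 60.4
```

>>> {"op": "drive_tool", "data": {"moves": [[0,0,0,0,0,0.0015,-1],[0,0,0,0,0,0.0015,-1]]}}

```text
time: 18.55
ee_pos: [0.5433, 0.0105, 0.0437]
tcp_rot: [-3.141, -0.001, 0.405]
contact_force: [-1.8, 0.1, 5.6]
grip_width: 0.394
grasp_force: 61.1
```

>>> {"op": "drive_tool", "data": {"moves": [[0,0,0,0,0,-0.0005,-0.1],[0,0,0,0,0,-0.0005,0.1],[0,0,0,0,0,-0.0005,0.1],[0,0,0,0,0,-0.0005,0.1],[0,0,0,0,0,-0.03,0.1],[0,0,0,0,0,-0.09,0.1],[0,0,0,-0.05,0,-0.13,0.1],[0,0,0,-0.05,0,-0.13,0.1]]}}

```text
time: 19.55
ee_pos: [0.4957, -0.0108, 0.1752]
tcp_rot: [-3.14, -0.003, 0.401]
contact_force: [-0.1, 0.1, -1.6]
grip_width: 0.548
grasp_force: 0.0
```

```bash
python3 - <<'E'
from h import *
c=get_calibration("wrist");im=capture("wrist");np.savez("pics/w7.npz",im=im,**c)
cv2.imwrite("pics/w7.png",cv2.resize(im[:,:,::-1],(800,600),interpolation=cv2.INTER_CUBIC))
E
python3 go.py .6155 -.322 .15 23.1
```

```text
t 19.6 pos [ 0.4965 -0.0094  0.1743] rpy deg [-179.9   -0.2   23.1] q [-0.9   0.42  1.    2.09 -0.46  0.87 -0.79] f [ 0.   0.6 -0.4] grip [0.55 0.  ]
turn [-0.1 -0.2  0. ] shift [-0.0133  0.3342  0.0237]
```

View pics/w7.png

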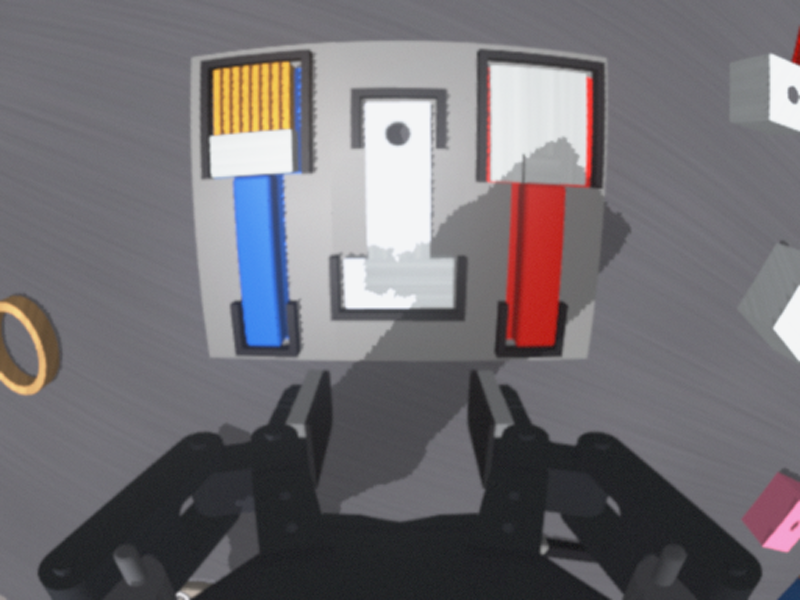

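The bracket lies in the middle compartment, with its hole at (398,133). Next I measure the hole and go for the pin.

```bash
python3 - <<'E'
from h import *
c=np.load("pics/w7.npz");im=c["im"];g=cv2.cvtColor(im,cv2.COLOR_RGB2GRAY)
h=blob((g<165).astype(np.uint8),(243,75,267,96));P=onplane(c,h,.042,True);print(len(h),h.mean(0)/.64,P.mean(0).round(4),np.ptp(P,axis=0).round(4))
print(onplane(c,np.array([[398,133]])*.64,.042,True).round(4))
E
```

```text
171 [396.91154971 133.14144737] [0.5818 0.0271 0.042 ] [0.0128 0.0127 0.    ]
[[0.5821 0.0265 0.042 ]]
```

>>> {"op": "drive_tool", "data": {"moves": [[0,0,0,-0.002,0.05,0,0.1],[0,0,0,-0.005,0.11,0,0.1],[0,0,0,-0.007,0.17,0,0.1],[0,0,0,-0.01,0.23,0,0.1],[0,0,0,-0.012,0.28,0,0.1],[0,0,0,-0.013,0.31,0,0.1],[0,0,0,-0.013,0.332,0,0.1],[0,0,0,-0.013,0.332,0,0.1]]}}

```text
time: 20.6
ee_pos: [0.6158, -0.3209, 0.1714]
tcp_rot: [-3.141, 0.002, 0.403]
contact_force: [-0.3, 0.3, 0.4]
grip_width: 0.547
grasp_force: 0.0
```

```bash
python3 go.py .6155 -.322 .066 23.1; python3 - <<'E'
from h import *
c=get_calibration("wrist");im=capture("wrist");np.savez("pics/w8.npz",im=im,**c)
p=blob(mask(im,"yellow"),(200,200,320,350));print(len(p),p.min(0),p.max(0),p.mean(0))
print("head pred px",proj(c,[[.6155,-.322,.084],[.6155,-.322,.05]],True).round(1).tolist())
print("front edge", onplane(c,[[p[:,0].mean(),p[:,1].min()]],.084,True))
w=blob(mask(im,"white"),(150,100,360,380));P=onplane(c,w,.05,True)[:,:2]*1000
r=cv2.minAreaRect(P.astype(np.float32));print("block",np.round(r[0],1),np.round(r[1],1),r[2])
E
```

```text
t 20.6 pos [ 0.6158 -0.3209  0.1714] rpy deg [-1.80e+02  1.00e-01  2.31e+01] q [-0.14  0.72  0.83  1.61 -0.58  1.08 -0.31] f [-0.3  0.3  0.4] grip [0.55 0.  ]
turn [-0.   0.1  0. ] shift [-0.0006  0.0009  0.1054]
567 [240 200] [272 220] [255.80952381 208.42151675]
head pred px [[256.3, 204.8], [256.2, 192.2]]
front edge [[ 0.61893726 -0.32008605  0.084     ]]
block [ 614.7 -322.1] [71.6 71.3] 79.73894500732422
```

>>> {"op": "drive_tool", "data": {"moves": [[0,0,0,-0.001,0.0005,0.04,0.1],[0,0,0,-0.001,0.0005,0.07,0.1],[0,0,0,-0.001,0.0005,0.09,0.1],[0,0,0,-0.001,0.0005,0.1,0.1],[0,0,0,-0.001,0.0005,0.105,0.1],[0,0,0,-0.001,0.0005,0.105,0.1],[0,0,0,-0.001,0.0005,0.105,0.1]]}}

```text
time: 21.52
ee_pos: [0.6156, -0.3207, 0.0691]
tcp_rot: [3.141, -0.001, 0.405]
contact_force: [1.5, 0.3, 0.1]
grip_width: 0.549
grasp_force: 0.0
```

```bash
python3 go.py .6151 -.322 .066 23.1
```

```text
t 21.525 pos [ 0.6156 -0.3207  0.0691] rpy deg [ 1.799e+02 -1.000e-01  2.320e+01] q [-0.09  0.83  0.74  1.67 -0.68  0.92 -0.25] f [1.5 0.3 0.1] grip [0.55 0.  ]
turn [ 0.1 -0.1  0.1] shift [-0.0009  0.001   0.0031]
```

Close on the pin, then lift.

>>> {"op": "drive_tool", "data": {"moves": [[0,0,0,-0.0005,0.001,0.0025,0.1],[0,0,0,-0.0005,0.001,0.0025,-1],[0,0,0,-0.0005,0.001,0.0025,-1],[0,0,0,-0.0005,0.001,0.0025,-1],[0,0,0,-0.0005,0.001,0.0025,-1]]}}

```text
time: 22.15
ee_pos: [0.6152, -0.3217, 0.066]
tcp_rot: [3.141, -0.0, 0.405]
contact_force: [0.9, 0.1, 2.9]
grip_width: 0.31
grasp_force: 59.0
```

>>> {"op": "drive_tool", "data": {"moves": [[0,0,0,0,0,-0.01,-1],[0,0,0,0,0,-0.03,-1],[0,0,0,0,0,-0.06,-1],[0,0,0,0,0,-0.08,-1],[0,0,0,0,0,-0.08,-1],[0,0,0,0,0,-0.08,-1]]}}

```text
time: 22.9
ee_pos: [0.6148, -0.3209, 0.1449]
tcp_rot: [-3.14, 0.0, 0.405]
contact_force: [-0.5, -0.5, -0.5]
grip_width: 0.311
grasp_force: 59.0
```

```bash
python3 - <<'E'
from h import *
c=get_calibration("wrist");im=capture("wrist");np.savez("pics/w9.npz",im=im,**c);o=get_obs()
p=blob(mask(im,"yellow"),(180,180,330,383));print(len(p),p.min(0),p.max(0))
cv2.imwrite("pics/w9.png",cv2.resize(im[180:384,140:370,::-1],None,fx=3.4,fy=2.9,interpolation=cv2.INTER_CUBIC))
E
python3 go.py .582 .0265 .15 23.1
```

```text
3660 [226 225] [285 302]
t 22.95 pos [ 0.6146 -0.3208  0.1446] rpy deg [-1.799e+02  1.000e-01  2.320e+01] q [-0.12  0.75  0.81  1.63 -0.61  1.04 -0.29] f [-0.9  0.7 -0.2] grip [ 0.31 58.97]
turn [-0.1  0.1  0.1] shift [ 0.1068 -0.332  -0.005 ]
```

```bash
python3 - <<'E'
from h import *
c=np.load("pics/w9.npz");im=c["im"]
e=np.array([.6146,-.3208,.1446]);a=np.radians(23.2);u=np.array([np.cos(a),np.sin(a),0]);z=np.array([0,0,1])
for d in(-.002,0,.002): print(d,"shoulder front",proj(c,e+u*(.014+d)-.016*z,True).round(1),"top back",proj(c,e+u*(-.014+d)+.018*z,True).round(1),"tip",proj(c,e+u*d-.056*z,True).round(1))
print(im[150:230:2,255].tolist())
E
```

```text
-0.002 shoulder front [[255. 226.]] top back [[255.  306.5]] tip [[255.1 221.7]]
0 shoulder front [[255.  222.6]] top back [[255.  303.3]] tip [[255.1 219. ]]
0.002 shoulder front [[255.  219.2]] top back [[255. 300.]] tip [[255.1 216.3]]
[[229, 232, 233], [230, 233, 234], [230, 233, 235], [229, 232, 234], [228, 231, 233], [229, 232, 234], [230, 233, 234], [230, 233, 235], [228, 231, 233], [227, 231, 232], [226, 229, 231], [227, 230, 232], [229, 232, 233], [228, 231, 233], [230, 232, 234], [228, 231, 233], [226, 229, 231], [226, 229, 230], [225, 228, 229], [226, 228, 231], [226, 229, 231], [204, 209, 212], [158, 161, 163], [152, 155, 158], [151, 155, 157], [151, 155, 156], [151, 155, 156], [153, 155, 158], [153, 156, 157], [161, 165, 166], [211, 214, 216], [224, 227, 228], [214, 217, 219], [131, 134, 135], [127, 130, 130], [126, 128, 129], [125, 127, 128], [131, 128, 114], [151, 134, 54], [151, 134, 48]]
```

View pics/w9.png

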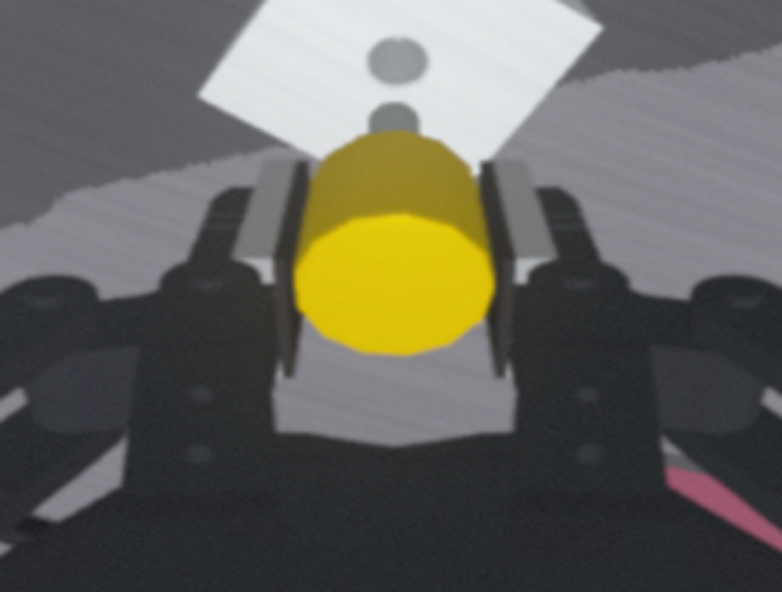

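The pin is held upright and centred, with its head at (395,270) in the crop. Carrying it to the bracket hole.

>>> {"op": "drive_tool", "data": {"moves": [[0,0,0,0.015,-0.05,-0.005,-1],[0,0,0,0.033,-0.105,-0.005,-1],[0,0,0,0.05,-0.16,-0.005,-1],[0,0,0,0.068,-0.215,-0.005,-1],[0,0,0,0.085,-0.265,-0.005,-1],[0,0,0,0.1,-0.31,-0.005,-1],[0,0,0,0.107,-0.332,-0.005,-1],[0,0,0,0.107,-0.332,-0.005,-1]]}}

```text
time: 23.95
ee_pos: [0.582, 0.0285, 0.1495]
tcp_rot: [-3.141, 0.002, 0.409]
contact_force: [-0.3, -0.4, -1.1]
grip_width: 0.311
grasp_force: 59.1
```

>>> {"op": "drive_tool", "data": {"moves": [[0,0,0,0,0,0,-1]]}}

```text
time: 24.08
ee_pos: [0.5824, 0.0245, 0.1504]
tcp_rot: [3.141, 0.001, 0.404]
contact_force: [0.4, -0.2, -0.1]
grip_width: 0.306
grasp_force: 59.1
```

```bash
python3 go.py .5824 .0269 .104 23.1
```

```text
t 24.075 pos [0.5824 0.0245 0.1504] rpy deg [1.80e+02 1.00e-01 2.31e+01] q [-0.8   0.59  0.9   1.91 -0.58  0.93 -0.79] f [ 0.4 -0.2 -0.1] grip [ 0.31 59.14]
turn [0.  0.1 0. ] shift [ 0.001  -0.0022  0.0464]
```

>>> {"op": "drive_tool", "data": {"moves": [[0,0,0,0.001,-0.002,0.025,-1],[0,0,0,0.001,-0.002,0.044,-1],[0,0,0,0.001,-0.002,0.045,-1],[0,0,0,0.001,-0.002,0.045,-1]]}}

```text
time: 24.58
ee_pos: [0.583, 0.0272, 0.106]
tcp_rot: [3.141, -0.0, 0.404]
contact_force: [0.2, -0.7, -0.7]
grip_width: 0.311
grasp_force: 59.1
```

```bash
python3 go.py .5824 .0269 .0585 23.1; python3 - <<'E'
from h import *
c=get_calibration("wrist");im=capture("wrist");np.savez("pics/w10.npz",im=im,**c);print(im[150:235:2,255].mean(1).astype(int).tolist())
print("hole px",proj(c,[[.582,.0268,.042],[.5847,.0332,.042]],True).round(1).tolist(),"tip",proj(c,[[.582,.0268,.047]],True).round(1))
E
```

```text
t 24.575 pos [0.583  0.0272 0.106 ] rpy deg [180.   -0.   23.1] q [-0.76  0.65  0.84  1.93 -0.64  0.85 -0.74] f [ 0.2 -0.7 -0.7] grip [ 0.31 59.13]
turn [ 0. -0.  0.] shift [-0.0007  0.      0.0475]
[199, 199, 199, 199, 198, 198, 199, 200, 197, 196, 197, 196, 155, 71, 64, 91, 73, 66, 110, 132, 136, 175, 213, 210, 211, 209, 211, 210, 181, 103, 93, 84, 90, 111, 113, 112, 110, 111, 100, 98, 99, 97, 96]
hole px [[255.1, 216.4], [248.3, 209.8]] tip [[255.1 219. ]]
```

>>> {"op": "drive_tool", "data": {"moves": [[0,0,0,-0.0005,0,0.006,-1],[0,0,0,-0.0005,0,0.01,-1],[0,0,0,-0.0005,0,0.014,-1],[0,0,0,-0.0005,0,0.02,-1],[0,0,0,-0.0005,0,0.02,-1]]}}

```text
time: 25.25
ee_pos: [0.582, 0.0279, 0.0851]
tcp_rot: [-3.141, 0.001, 0.405]
contact_force: [-0.2, 0.0, -0.4]
grip_width: 0.31
grasp_force: 59.1
```

Tip is inside the hole with no force. Continuing to the seat (TCP about 0.058).

>>> {"op": "drive_tool", "data": {"moves": [[0,0,0,0.0003,0.0005,0.008,-1],[0,0,0,0.0003,0.0005,0.016,-1],[0,0,0,0.0003,0.0005,0.022,-1],[0,0,0,0.0003,0.0005,0.025,-1],[0,0,0,0.0003,0.0005,0.0265,-1],[0,0,0,0.0003,0.0005,0.0265,-1]]}}

```text
time: 26.0
ee_pos: [0.5829, 0.0275, 0.0592]
tcp_rot: [3.142, -0.0, 0.405]
contact_force: [-0.6, -1.0, -0.4]
grip_width: 0.31
grasp_force: 59.1
```

>>> {"op": "drive_tool", "data": {"moves": [[0,0,0,0,0,0.001,-1],[0,0,0,0,0,0.0015,-1],[0,0,0,0,0,0.002,-1]]}}

```text
time: 26.38
ee_pos: [0.583, 0.0276, 0.0579]
tcp_rot: [-3.141, -0.001, 0.405]
contact_force: [-2.9, 0.5, 10.3]
grip_width: 0.307
grasp_force: 59.5
```

Seated at 0.0579, with 10 N on the head. Release and retreat.

>>> {"op": "drive_tool", "data": {"moves": [[0,0,0,0,0,0.001,-0.2],[0,0,0,0,0,0.001,0.1],[0,0,0,0,0,0.001,0.1],[0,0,0,0,0,-0.03,0.1],[0,0,0,0,0,-0.08,0.1],[0,0,0,-0.06,0,-0.13,0.1],[0,0,0,-0.12,0,-0.13,0.1],[0,0,0,-0.12,0,-0.13,0.1]]}}

```text
time: 27.38
ee_pos: [0.4687, -0.0213, 0.1871]
tcp_rot: [-3.138, 0.001, 0.401]
contact_force: [1.0, 1.2, -0.1]
grip_width: 0.551
grasp_force: 0.0
```

```bash
python3 - <<'E'
from h import *
o=get_obs();print(o["time"],o["ee_pos"],o["contact_force"])
c=get_calibration("wrist");im=capture("wrist");a=np.radians(23.1);R=np.array([[np.cos(a),-np.sin(a)],[np.sin(a),np.cos(a)]]);T=np.array([.5433,.0102])
m=mask(im,"yellow");e=proj(c,[[.582,.0268,.076]],True)[0].astype(int)
p=blob(m,(e[0]-30,e[1]-30,e[0]+30,e[1]+30));V=im.max(2)[p[:,1],p[:,0]];q=p[V>np.percentile(V,50)-25]
print("pin head top at",((onplane(c,q,.076,True)[:,:2].mean(0)-T)@R).round(4),"want .042 0; px",p.min(0),p.max(0),e)
for n,col,s,zz in(("brush","blue",.085,.048),("scraper","red",-.085,.048)):
    b=proj(c,np.r_[T+R@[-.035,s],zz],True)[0];f=proj(c,np.r_[T+R@[-.0,s],zz],True)[0]
    ctr=((b+f)/2).astype(int);pp=blob(mask(im,col),(ctr[0]-25,ctr[1]-60,ctr[0]+25,ctr[1]+60));X=(onplane(c,pp,zz,True)[:,:2]-T)@R
    print(n,X.min(0).round(3),X.max(0).round(3))
E
```

```text
27.375 [ 0.46873874 -0.02125027  0.18705536] [ 0.95257362  1.23904271 -0.11282657]
pin head top at [0.0431 0.    ] want .042 0; px [240  31] [272  63] [255  47]
brush [-0.074  0.065] [0.02  0.096]
scraper [-0.074 -0.098] [ 0.015 -0.064]
```

```bash
python3 -c "
from plant import *
print(hand_in())"
```

```text
the job is handed in; nothing more can be done
None
```

I handed in the kit tray at about 27 s: brush, scraper and bracket lie in their compartments the right way round, and the pin is pushed home through the bracket. My last measurement put the pin about 1 mm from the hole's centre; the hand-in gave no verdict.

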